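Load the power module and hold the cam lift at its top

TASK

Set the black power module with the mounting tab into the nest of the cam lift fixture, flat on the nest floor with its tab lying in the gap at the nest's open end, and let go of it. Then take the cam lever by its upright knob and swing it to its highest lift point, where it stands over the steel index rib, so that the module is raised in front of the inspection camera. The lever is sprung and sinks again past the top: finish while still holding the knob there, and leave the other things on the bench where they are.

Things in the scene. Friction and masses are not known exactly. Their poses are not given: they have to be found in the camera images.
- module_center (a point): Centre (half-way up) of the loose power module: black potted block 62 (own x) x 38 (own y) x 32 tall mm, metal label on top, lying upright, turned widely, 0.1 to 0.2 kg. One flat steel tab, 16 wide, 5 thick, sticks out 14 from the bottom of its +x end. Own z up. Grip it across the 38 mm width.
- module_tab (a point): Middle of the outer end of the module's tab, at its underside: 45 from the module's middle along its own x, 16 below module_center.
- module: The same module; origin at the centre of its underside, axes as module_center.
- nest (a point): Centre of the nest's floor on the lifting stage (52 mm above the table when down); x points to the open end where the tab belongs, z up. Steel walls 10 tall, 6 thick, 70 (x) x 46 (y) inside: 4 play round the module. -x end closed; +x end has a 25 wide gap for the tab; both long sides have a 42 wide gap in the middle for fingers. A seated module rests on this floor, its x along the nest's x.
- nest_tab (a point): Where the outer end of a seated module's tab lies: 45 mm from nest along nest's x, at floor level. Beyond the walls the stage plate is flat at floor level, 104 (x) by 74 (y) mm.
- fixture: Cam lift fixture, fixed: grey base 275 x 200 x 12 mm, origin on the table under the cam's upright axis (nest centred above it), x towards the side-looking inspection camera (x 94 to 165, 44 wide, top at 105), z up. On the base's -x side a steel index rib (26 long, along x, at x -93 to -67) marks the lever's highest-lift direction. The nest's x is the fixture's -y.
- lever (a joint): Cam lever angle about the fixture's upright axis, rad, counter-clockwise from above. 0 rest stop, 2.1 end stop, 1.35 highest lift: lever over the index rib, along the fixture's -x; at angle a it points along (a - 1.35 + pi) in the fixture's frame. Past 1.35 the stage sinks again. Sprung: swings back to 0 when let go. Takes up to 5 N at the knob, 3 N to hold at the top.
- stage (a joint): Lift of the stage with the nest, m: about 0 down, about 0.012 at the highest point. Driven by the lever only.
- knob: Upright black cylindrical knob at the lever's end, diameter 22, 46 tall (32 to 78 mm above the table), origin at mid-height, 125 mm from the cam's axis; it turns freely (half a turn either way) on the lever. The flat lever bar, 14 wide, lies under it at 24 to 32 mm. Its height stays the same.
- reel: Bystander: steel solder reel, diameter 52, height 42 mm; leave it where it is. Origin at its underside.
- plain_block: Bystander: small potted block WITHOUT a tab, not the one to load, 46 x 30 x 24 mm; leave it where it is. Origin at its underside.
- driver: Bystander: screwdriver, lying, about 160 long mm; leave it where it is.
- heatsink: Bystander: finned aluminium heatsink, 50 x 50 x 25 mm; leave it where it is. Origin at its underside.
- case: Bystander: white rounded case, 60 x 46 x 22 mm; leave it where it is. Origin at its underside.
- cutters: Bystander: side cutters with yellow grips, lying flat, about 130 x 45 x 12 mm; leave it where it is. Origin at its underside.
- tin: Bystander: small round steel tin, diameter 48, height 30 mm; leave it where it is. Origin at its underside.
There are look-alikes about, which are no part of the job. Leave any blue or pink look-alike of the module alone.

How it is judged:
By the outcome, as a careful person would: the job done as asked, in the order asked, and still so for the second after the job is handed in, while the arm keeps its last pose, push and grip.
It also fails if it takes over 64 s, if anything falls off the work surface, if the arm or the gripper's body presses on something with over 40 N, if the wrist force passes 120 N, or if a joint passes its speed limit or range.

ROBOT

A 6-joint arm with a two-finger parallel gripper is mounted at the origin on the work surface. World frame = base frame: x ahead of the robot, y to its left, z up, the work surface at z = 0. Lengths are in m, angles in rad, forces in N, time in s.
With the tool pointing down it reaches from about 0.35 to 0.975 m from the base axis. Payload 7.1 kg.
Tool frame: the origin (TCP) lies at the very end of the fingers, on their centre line; the grasp point (between the pads) lies 19 mm behind it; z points along the fingers, y is the direction in which the jaws open and shut (so a half turn about z gives the same grasp; the last joint's range is limited). The gripper opens to 88 mm and grips with 3 to 60 N. Pads are 20 mm wide; open, the fingers measure 115 mm over their backs; the gripper's body (75 mm by 178 mm) begins 61 mm behind the grasp point.
Start: joints at [1.283, 0.423, 1.63, -0, 1.089, -0.019], TCP at [0.166, 0.603, 0.223] pointing down, gripper open.
Joint ranges: [-3, 3], [-0.9, 2.11], [0.09, 2.58], [-1.31, 4.45], [0.11, 2.69], [-2.54, 2.54]. Speed limits (rad/s): [2.39, 2.39, 3.01, 3.14, 3.14, 3.14].

INTERFACE

Orientations are given as a 3x3 rotation matrix whose columns are the frame's x, y, z axes.
In Python, from station import manip gives the robot as it stands. The module is installed in compiled form; this text tells all that it offers.
- The arm moves only by the tool send_rows, never from a script. Its argument "moves" is text: rows parted by semicolons, each of 7 numbers parted by spaces: the shift along the tool's x, y, z each as a share of 0.6 m, from -1 to 1, then the turn, a rotation vector about the tool's x, y, z each as a share of 0.5 rad, from -1 to 1, then the opening, from 0 (shut) to 1 (fully open). In form: tx ty tz rx ry rz fingers; .... A call has 1 to 10 rows; each row is the pose to reach, as a shift and turn from the pose commanded when the call began, along the tool's axes at that moment; what a row does not reach only later rows make up. A row lasts 1/12 s, in which the tool goes at most 41.7 mm and 7.16 degrees, less where a joint would pass 70% of its speed; a pose out of reach is approached as far as the arm can. A call with a number of a shift or a turn outside -1 to 1 is refused whole. A call with a gripper value outside its range is refused whole. The fingers move at their own pace and stop on an object; "force" is the grip in N (left out, the last holds). Time passes only in rows, so rows that repeat a pose let the fingers close. It gives the time, the measured TCP pose, the force and the opening at its end, in the units of the state.
- manip.read_state(): the state, without advancing time (a new reading comes with each control period).
- manip.get_image(name): name is "scene" or "top"; returns a dict with "frame" (400x640x3 uint8, red, green, blue), "fx", "fy", "cx", "cy" (pixels), "R" (3x3) and "t" (3): a world point X has camera coordinates R X + t. Camera axes: x right, y down, z forward; pixel columns grow to the right and rows downward; lengths in m; the calibration is good to about 2 mm. A picture is of the moment at which its call begins. There is no depth.
- manip.close_job(): hands the job in, once; it reports no verdict.
The state is a dict: "t": time; "joints": joint angles; "dq": joint speeds; "joint_efforts": joint torques, N m; "eef_pos": TCP position; "tcp_rot": TCP orientation; "ft_force": force on the tool from outside, world axes, zero at the start; "torque": the same for the moment, N m; "grip_width": finger opening in m.
Only numpy, scipy, OpenCV 4.12 (cv2) and the standard library are available. Lean on these libraries where they do the work, as an engineer would, in place of code of your own. Each camera call takes 0.05 s, during which the arm holds its last target. There are 200 camera calls.

## Working session

There is one attempt and no reset: what is moved stays moved. The work goes in short steps, Python scripts to look and compute and a tool call to move; the robot and the scene stay as the last step left them, time stands still between calls to the robot, and variables do not carry over. Pictures are saved under pics/ and viewed, about 8 in all and at most 12, crops included, and the job is handed in when it is done.

Besides the shell and the picture viewer there is one more tool, called after "Call:" as name(argument=value, ...), one argument or row to a line, values as JSON. send_rows: Moves the arm, as the interface text tells. Its arguments: {"type":"object","properties":{"moves":{"type":"string"},"force":{"type":"number"}},"required":["moves"]}

```bash
mkdir -p pics; python3 - <<'E'
from station import manip
import cv2,pickle
s=manip.read_state();print({k:s[k] for k in('t','eef_pos','tcp_rot','grip_width')})
for n in('scene','top'):
    d=manip.get_image(n);pickle.dump(d,open(n+'.pkl','wb'))
    print(n,d['fx'],d['fy'],d['cx'],d['cy'],d['R'],d['t'])
    cv2.imwrite(f'pics/{n}0.png',d['frame'][:,:,::-1])
E
```

```text
{'t': 0.0, 'eef_pos': array([0.16579834, 0.60206312, 0.22191273]), 'tcp_rot': array([[-9.64091234e-01,  2.65570905e-01, -4.33362150e-04],
       [ 2.65571254e-01,  9.64090222e-01, -1.39738397e-03],
       [ 4.66956871e-05, -1.46229416e-03, -9.99998930e-01]]), 'grip_width': 0.08822093899250029}
scene 372.3633866233129 372.3633866233129 317.28289155514693 204.39216698609616 [[-0.59588583  0.80289224 -0.01685582]
 [ 0.62803674  0.45282632 -0.63286506]
 [-0.50048969 -0.38770139 -0.77407862]] [ 0.32796862 -0.30987191  1.3552847 ]
top 365.94543889734206 365.94543889734206 319.46559338606386 202.8194086205629 [[-0.04314406 -0.99905793  0.00467421]
 [-0.9723437   0.0409146  -0.22994287]
 [ 0.22953501 -0.01446561 -0.9731929 ]] [0.00645014 0.58304462 0.79477402]
```

View pics/scene0.png

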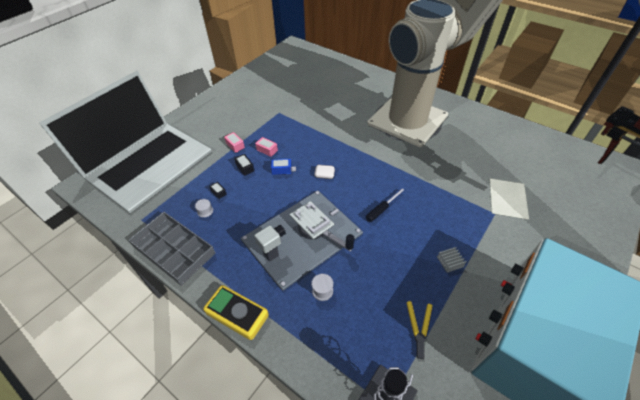

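View pics/top0.png

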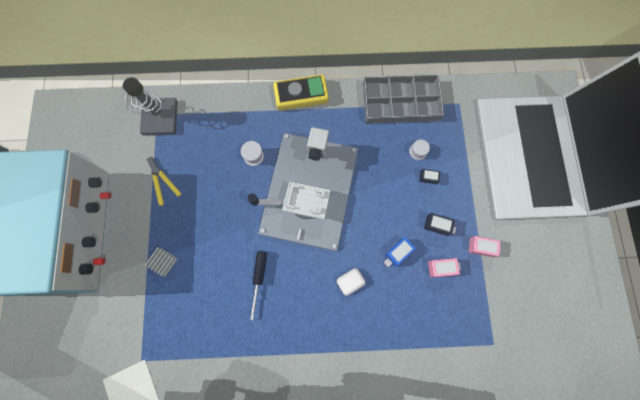

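```bash
python3 - <<'E'
import cv2,pickle,numpy as np
d=pickle.load(open('top.pkl','rb'))['frame'][:,:,::-1]
s=pickle.load(open('scene.pkl','rb'))['frame'][:,:,::-1]
a=cv2.resize(d[120:260,240:370],None,fx=4.2,fy=4.2,interpolation=cv2.INTER_CUBIC)
b=cv2.resize(d[205:245,415:465],(250,200),interpolation=cv2.INTER_CUBIC)
c=cv2.resize(s[145:180,225:265],(250,218),interpolation=cv2.INTER_CUBIC)
im=np.zeros((590,800,3),np.uint8);im[:588,:546]=a;im[:200,550:]=b;im[210:428,550:]=c
cv2.imwrite('pics/crop1.png',im)
E
```

```text
(no output)
```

View pics/crop1.png

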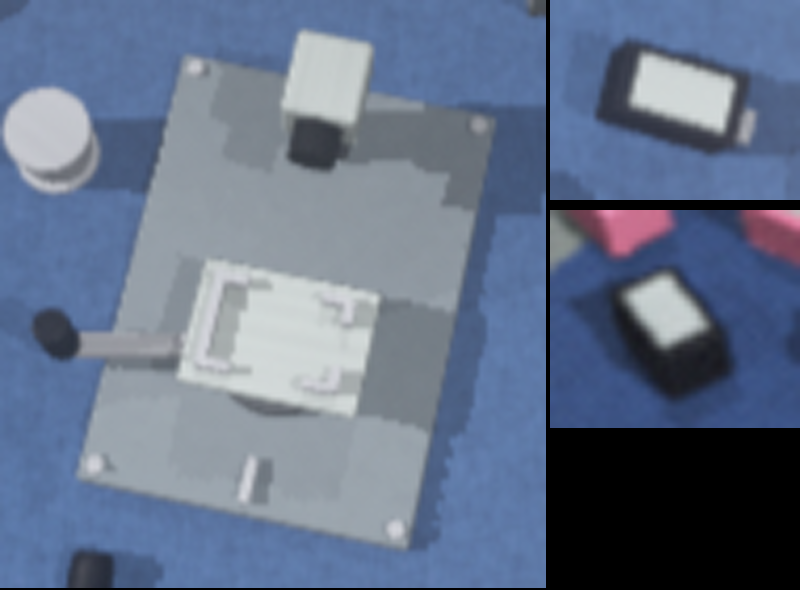

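```bash
cat > h.py <<'E'
import numpy as np,pickle
from scipy.optimize import least_squares
def px2w(d,uv,z):
    uv=np.atleast_2d(uv);r=np.c_[(uv[:,0]-d['cx'])/d['fx'],(uv[:,1]-d['cy'])/d['fy'],np.ones(len(uv))]@d['R']
    c=-d['R'].T@d['t'];return (c+r*((z-c[2])/r[:,2])[:,None])[:,:2]
def proj(d,X):
    p=np.atleast_2d(X)@d['R'].T+d['t'];return np.c_[d['fx']*p[:,0]/p[:,2]+d['cx'],d['fy']*p[:,1]/p[:,2]+d['cy']]
E
python3 - <<'E'
from h import *
d=pickle.load(open('top.pkl','rb'))
C=lambda L:np.array(L)/4.2+[240,120]-[.4,.4]
B=lambda L:(np.array(L)-[550,0])/5+[415,205]-[.4,.4]
def rep(n,w):
    print(n,w.round(4).tolist(),'mean',w.mean(0).round(4),'edges',[ (np.linalg.norm(w[i]-w[i-1]).round(4),np.degrees(np.arctan2(*(w[i]-w[i-1])[::-1])).round(1)) for i in range(len(w))])
rep('base',px2w(d,C([(187,57),(495,120),(408,548),(80,480)]),.012))
rep('stage',px2w(d,C([(207,262),(380,293),(355,415),(180,380)]),.052))
rep('label',px2w(d,B([(643,52),(738,78),(725,133),(628,105)]),.032))
rep('blocktop',px2w(d,B([(628,40),(748,73),(735,128),(612,97)]),.032))
rep('tab',px2w(d,B([(748,127)]),.005))
rep('knob',px2w(d,C([(52,328)]),.078))
rep('rib',px2w(d,C([(252,458),(245,500)]),.02))
E
```

```text
base [[0.7881, 0.0656], [0.7381, -0.1245], [0.4758, -0.0562], [0.5237, 0.1338]] mean [0.6314 0.0047] edges [(np.float64(0.273), np.float64(-14.5)), (np.float64(0.1966), np.float64(-104.7)), (np.float64(0.2711), np.float64(165.4)), (np.float64(0.196), np.float64(75.9))]
stage [[0.6417, 0.0535], [0.6189, -0.0458], [0.548, -0.0281], [0.5725, 0.0705]] mean [0.5953 0.0125] edges [(np.float64(0.0713), np.float64(-13.8)), (np.float64(0.1018), np.float64(-102.9)), (np.float64(0.0731), np.float64(166.0)), (np.float64(0.1015), np.float64(76.1))]
label [[0.549, -0.2952], [0.5342, -0.34], [0.5076, -0.3303], [0.5232, -0.2849]] mean [ 0.5285 -0.3126] edges [(np.float64(0.0278), np.float64(-21.7)), (np.float64(0.0472), np.float64(-108.3)), (np.float64(0.0284), np.float64(160.0)), (np.float64(0.048), np.float64(71.0))]
blocktop [[0.5553, -0.2885], [0.5365, -0.3452], [0.5098, -0.3354], [0.5275, -0.2776]] mean [ 0.5323 -0.3117] edges [(np.float64(0.0299), np.float64(-21.5)), (np.float64(0.0597), np.float64(-108.4)), (np.float64(0.0284), np.float64(159.9)), (np.float64(0.0605), np.float64(73.0))]
tab [[0.5139, -0.3522]] mean [ 0.5139 -0.3522] edges [(np.float64(0.0), np.float64(0.0))]
knob [[0.5993, 0.1387]] mean [0.5993 0.1387] edges [(np.float64(0.0), np.float64(0.0))]
rib [[0.5312, 0.0323], [0.5067, 0.0371]] mean [0.519  0.0347] edges [(np.float64(0.0249), np.float64(-11.1)), (np.float64(0.0249), np.float64(168.9))]
```

Call:
send_rows(
  moves="-0.62 -0.35 0 0 0 1 1;-0.62 -0.35 0 0 0 1 1;-0.62 -0.35 0 0 0 1 1;-0.62 -0.35 0 0 0 1 1;-0.62 -0.35 0 0 0 1 1;-0.62 -0.35 0 0 0 1 1;-0.62 -0.35 0 0 0 1 1;-0.62 -0.35 0 0 0 1 1;-0.62 -0.35 0 0 0 1 1;-0.62 -0.35 0 0 0 1 1",
  force=30,
)

```text
t: 0.93
eef_pos: [0.4623, 0.3069, 0.2225]
tcp_rot: [[-0.719, 0.695, -0.0], [0.695, 0.719, -0.0], [0.0, -0.0, -1.0]]
ft_force: [0.1, 1.1, -1.0]
grip_width: 0.0879
```

```bash
cat > plan.py <<'E'
import sys;from h import *
from station import manip
from scipy.spatial.transform import Rotation as Ro
def plan(p,yaw):  # yaw of tool y axis in deg, tool pointing down
    s=manip.read_state();R=s['tcp_rot'];P=s['eef_pos']
    y=np.array([np.cos(np.radians(yaw)),np.sin(np.radians(yaw)),0]);z=np.array([0,0,-1.])
    T=np.c_[np.cross(y,z),y,z]
    print('t',round(s['t'],2),'pos',P.round(4),'yaw',np.degrees(np.arctan2(R[1,1],R[0,1])).round(2),'F',np.round(s['ft_force'],1),'w',round(s['grip_width'],4),'q',np.round(s['joints'],2))
    print('shift',(R.T@(np.array(p)-P)/.6).round(4),'rot',(Ro.from_matrix(R.T@T).as_rotvec()/.5).round(4))
if __name__=='__main__':
    a=list(map(float,sys.argv[1:]));plan(a[:3],a[3])
E
python3 plan.py .529 -.3126 .2 -18.4
```

```text
t 0.93 pos [0.4623 0.3069 0.2225] yaw 45.95 F [ 0.1  1.1 -1. ] w 0.0879 q [ 0.56  0.32  1.79  0.    1.03 -0.24]
shift [-0.7977 -0.6648  0.0377] rot [-9.0000e-04  2.0000e-04  2.2464e+00]
```

Call:
send_rows(
  moves="-0.5 -0.42 0 0 0 1 1;-0.5 -0.42 0 0 0 1 1;-0.5 -0.42 0 0 0 1 1;-0.5 -0.42 0 0 0 1 1;-0.5 -0.42 0 0 0 1 1;-0.5 -0.42 0 0 0 1 1;-0.5 -0.42 0 0 0 1 1;-0.5 -0.42 0 0 0 1 1;-0.5 -0.42 0 0 0 1 1;-0.5 -0.42 0 0 0 1 1",
)

```text
t: 1.77
eef_pos: [0.5018, -0.0851, 0.2227]
tcp_rot: [[-0.295, 0.955, 0.0], [0.955, 0.295, -0.001], [-0.001, -0.0, -1.0]]
ft_force: [-0.1, 0.1, 0.9]
grip_width: 0.0877
```

```bash
python3 plan.py .529 -.3126 .16 -18.4
```

```text
t 1.77 pos [ 0.5018 -0.0851  0.2227] yaw 17.16 F [-0.1  0.1  0.9] w 0.0877 q [-0.19  0.25  1.88 -0.    1.   -0.49]
shift [-0.3755 -0.0686  0.1048] rot [5.0000e-04 2.1000e-03 1.2413e+00]
```

Call:
send_rows(
  moves="-0.3755 -0.0686 0.1 0 0 1 1;-0.3755 -0.0686 0.1 0 0 1 1;-0.3755 -0.0686 0.1 0 0 1 1;-0.3755 -0.0686 0.1 0 0 1 1;-0.3755 -0.0686 0.1 0 0 1 1;-0.3755 -0.0686 0.1 0 0 1 1;-0.3755 -0.0686 0.1 0 0 1 1;-0.3755 -0.0686 0.1 0 0 1 1;-0.3755 -0.0686 0.1 0 0 1 1",
)

```text
t: 2.52
eef_pos: [0.529, -0.3076, 0.1623]
tcp_rot: [[0.197, 0.98, -0.001], [0.98, -0.197, 0.001], [0.001, -0.001, -1.0]]
ft_force: [0.1, 0.3, 1.0]
grip_width: 0.088
```

```bash
python3 plan.py .529 -.3126 .05 -18.4; python3 - <<'E'
from h import *
from station import manip
import cv2
for n in('top','scene'):
    d=manip.get_image(n);pickle.dump(d,open(n+'1.pkl','wb'))
t=pickle.load(open('top1.pkl','rb'))['frame'];s=pickle.load(open('scene1.pkl','rb'))['frame']
a=cv2.resize(t[180:290,380:510],(520,440));b=cv2.resize(s[100:210,190:310],(280,257))
im=np.zeros((440,800,3),np.uint8);im[:,:520]=a;im[:257,520:]=b
cv2.imwrite('pics/g1.png',im[:,:,::-1])
E
```

```text
t 2.52 pos [ 0.529  -0.3076  0.1623] yaw -11.36 F [0.1 0.3 1. ] w 0.088 q [-0.55  0.48  1.7   0.    0.96 -0.35]
shift [-0.0083  0.0019  0.1872] rot [-0.0024 -0.0013  0.2456]
```

View pics/g1.png

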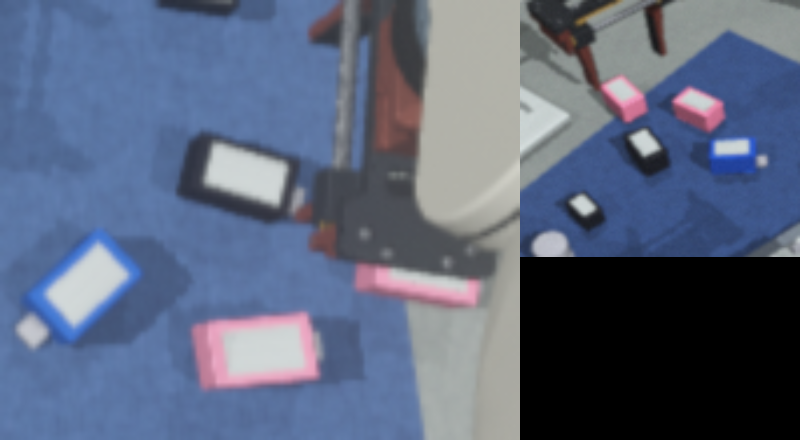

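Call:
send_rows(
  moves="-0.008 0.0025 0.13 0 0 0.2456 0.75;-0.008 0.0025 0.13 0 0 0.2456 0.75;-0.008 0.0025 0.13 0 0 0.2456 0.75;-0.008 0.0025 0.187 0 0 0.2456 0.75;-0.008 0.0025 0.187 0 0 0.2456 0.75;-0.008 0.0025 0.187 0 0 0.2456 0.75",
)

```text
t: 3.12
eef_pos: [0.5296, -0.3121, 0.0509]
tcp_rot: [[0.314, 0.949, -0.002], [0.949, -0.314, 0.001], [0.001, -0.002, -1.0]]
ft_force: [0.1, -0.3, -0.3]
grip_width: 0.0659
```

```bash
python3 plan.py .529 -.3122 .008 -18.4; python3 - <<'E'
from h import *
from station import manip
import cv2
for n in('top','scene'):
    d=manip.get_image(n);pickle.dump(d,open(n+'1.pkl','wb'))
t=pickle.load(open('top1.pkl','rb'))['frame'];s=pickle.load(open('scene1.pkl','rb'))['frame']
a=cv2.resize(t[180:260,400:480],(400,400));b=cv2.resize(s[120:200,210:290],(400,400))
cv2.imwrite('pics/g2.png',np.hstack([a,b])[:,:,::-1])
E
```

```text
t 3.12 pos [ 0.5296 -0.3121  0.0509] yaw -18.29 F [ 0.1 -0.3 -0.3] w 0.0659 q [-0.55  0.64  1.74  0.    0.77 -0.23]
shift [-0.0005 -0.0007  0.0715] rot [-0.005  -0.0013  0.0038]
```

View pics/g2.png

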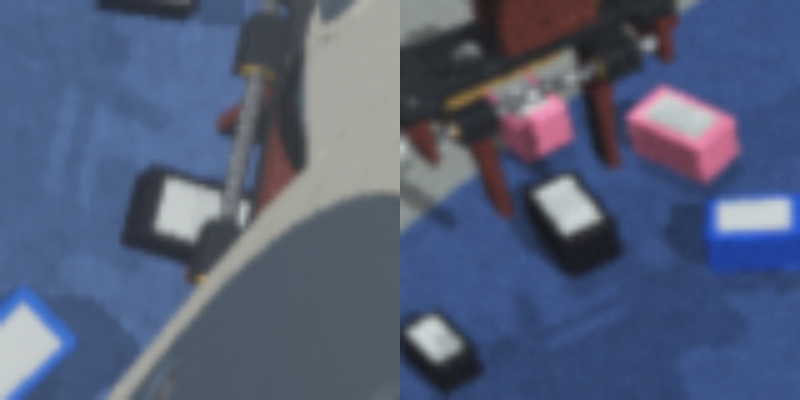

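Call:
send_rows(
  moves="-0.0005 0 0.04 0 0 0 0.75;-0.0005 0 0.07 0 0 0 0.75;-0.0005 0 0.07 0 0 0 0.75;-0.0005 0 0.07 0 0 0 0.75",
)

```text
t: 3.55
eef_pos: [0.5304, -0.3138, 0.0099]
tcp_rot: [[0.315, 0.949, 0.001], [0.949, -0.315, -0.0], [-0.0, 0.001, -1.0]]
ft_force: [-0.3, 0.3, -0.2]
grip_width: 0.0658
```

Call:
send_rows(
  moves="0 0 0 0 0 0 0.3;0 0 0 0 0 0 0.3;0 0 0 0 0 0 0.3;0 0 0 0 0 0 0.3;0 0 0 0 0 0 0.3;0 0 0 0 0 0 0.3",
  force=30,
)

```text
t: 4.05
eef_pos: [0.5298, -0.3136, 0.0092]
tcp_rot: [[0.315, 0.949, -0.0], [0.949, -0.315, 0.0], [-0.0, -0.0, -1.0]]
ft_force: [-3.0, 1.6, 6.8]
grip_width: 0.0382
```

```bash
python3 plan.py .529 -.3122 .18 -18.4
```

```text
t 4.05 pos [ 0.5298 -0.3136  0.0092] yaw -18.38 F [-3.   1.6  6.8] w 0.0382 q [-0.55  0.71  1.74 -0.    0.69 -0.23]
shift [ 0.0018 -0.002  -0.2847] rot [-0.0005  0.      0.0007]
```

Call:
send_rows(
  moves="0 0 -0.12 0 0 0 0.3;0 0 -0.25 0 0 0 0.3;0 0 -0.25 0 0 0 0.3;0 0 -0.25 0 0 0 0.3;0 0 -0.25 0 0 0 0.3",
)

```text
t: 4.47
eef_pos: [0.5332, -0.3156, 0.1648]
tcp_rot: [[0.315, 0.949, 0.009], [0.949, -0.315, -0.005], [-0.002, 0.01, -1.0]]
ft_force: [0.3, -0.7, -2.3]
grip_width: 0.0379
```

```bash
python3 plan.py .595 .0125 .15 -14.3
```

```text
t 4.47 pos [ 0.5332 -0.3156  0.1648] yaw -18.38 F [ 0.3 -0.7 -2.3] w 0.0379 q [-0.55  0.48  1.69  0.    0.96 -0.23]
shift [ 0.5515 -0.0749  0.0225] rot [ 0.0203  0.0055 -0.1424]
```

Call:
send_rows(
  moves="0.2 -0.03 0 0 0 -0.14 0.3;0.4 -0.06 0 0 0 -0.14 0.3;0.55 -0.073 0 0 0 -0.14 0.3;0.55 -0.073 0 0 0 -0.14 0.3;0.55 -0.073 0 0 0 -0.14 0.3;0.55 -0.073 0 0 0 -0.14 0.3;0.55 -0.073 0 0 0 -0.14 0.3;0.55 -0.073 0 0 0 -0.14 0.3;0.55 -0.073 0 0 0 -0.14 0.3;0.55 -0.073 0 0 0 -0.14 0.3",
)

```text
t: 5.3
eef_pos: [0.5919, 0.0155, 0.1572]
tcp_rot: [[0.244, 0.97, -0.002], [0.97, -0.244, -0.0], [-0.0, -0.002, -1.0]]
ft_force: [-0.4, -0.4, -1.2]
grip_width: 0.0378
```

Call:
send_rows(
  moves="0 0 0 0 0 0 0.3;0 0 0 0 0 0 0.3;0 0 0 0 0 0 0.3",
)

```text
t: 5.55
eef_pos: [0.592, 0.0118, 0.1581]
tcp_rot: [[0.25, 0.968, -0.001], [0.968, -0.25, -0.0], [-0.0, -0.001, -1.0]]
ft_force: [-0.5, -0.4, -0.9]
grip_width: 0.0378
```

```bash
python3 plan.py .595 .0125 .10 -14.3; python3 - <<'E'
from h import *
from station import manip
import cv2
for n in('top','scene'):
    d=manip.get_image(n);pickle.dump(d,open(n+'1.pkl','wb'))
t=pickle.load(open('top1.pkl','rb'))['frame'];s=pickle.load(open('scene1.pkl','rb'))['frame']
a=cv2.resize(t[150:250,255:355],(400,400));b=cv2.resize(s[160:260,270:370],(400,400))
cv2.imwrite('pics/g3.png',np.hstack([a,b])[:,:,::-1])
E
```

```text
t 5.55 pos [0.592  0.0118 0.1581] yaw -14.48 F [-0.5 -0.4 -0.9] w 0.0378 q [-0.    0.46  1.75 -0.    0.94  0.25]
shift [0.0024 0.0046 0.0968] rot [-0.0014  0.0007 -0.0064]
```

View pics/g3.png

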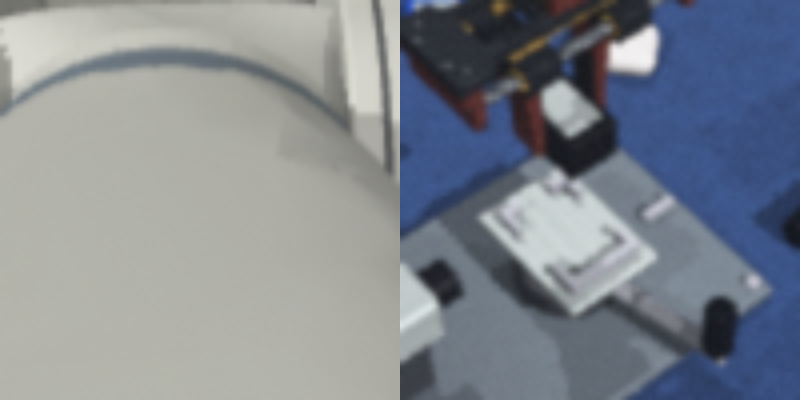

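```bash
python3 - <<'E'
from h import *
d=pickle.load(open('scene1.pkl','rb'));d0=pickle.load(open('scene.pkl','rb'))
yaw=np.radians(-104.48);x=np.array([np.cos(yaw),np.sin(yaw)]);y=np.array([-x[1],x[0]])
c=np.array([.592,.0118])-.0011*x
K=lambda L:(np.array(L)-[400,0])/4+[270,160]-.4
for z,pts in((.149,[(568,175),(617,138)]),(.181,[(562,135),(612,112)])):
    w=px2w(d,K(pts),z)-c;print('corner module',(w@x).round(4),(w@y).round(4))
# stage corners in scene (plate z .052)
w=px2w(d,K([(478,215),(575,315),(658,252)]),.052)
n=np.array([.595,.0132]);a=np.radians(-104.3);x=np.array([np.cos(a),np.sin(a)]);y=np.array([-x[1],x[0]])
print('stage',((w-n)@x).round(4),((w-n)@y).round(4),'exp ±.052 ±.037')
E
```

```text
corner module [-0.0259 -0.022 ] [ 0.0169 -0.0255]
corner module [-0.0203 -0.0253] [ 0.016 -0.019]
stage [ 0.0512 -0.0559 -0.0519] [ 0.0365  0.0369 -0.0378] exp ±.052 ±.037
```

```bash
python3 - <<'E'
from h import *
import cv2
def wf(d,c,yawd,zb,off,x0,y0,n=40,k=10):
    im=cv2.resize(d['frame'][y0:y0+n,x0:x0+n],(n*k,n*k),interpolation=cv2.INTER_CUBIC).copy()
    a=np.radians(yawd);x=np.array([np.cos(a),np.sin(a)]);y=np.array([-x[1],x[0]])
    c=np.array(c)+off*x
    P=np.array([[*(c+sx*.031*x+sy*.019*y),zb+h] for h in(0,.032) for sx,sy in((1,1),(-1,1),(-1,-1),(1,-1))])
    q=((proj(d,P)-[x0,y0]+.5)*k).astype(int)
    for i,j in((0,1),(1,2),(1,5),(2,6),(4,5),(5,6),(6,7),(7,4),(0,4)): cv2.line(im,tuple(map(int,q[i])),tuple(map(int,q[j])),(255,0,0),1)
    return im
d=pickle.load(open('scene1.pkl','rb'));d0=pickle.load(open('scene.pkl','rb'))
a=wf(d,(.592,.0118),-104.48,.149,-.0011,297,172)
b=wf(d0,(.529,-.3122),-108.4,0,0,225,145)
cv2.imwrite('pics/w.png',np.hstack([a,b])[:,:,::-1])
E
```

```text
(no output)
```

View pics/w.png

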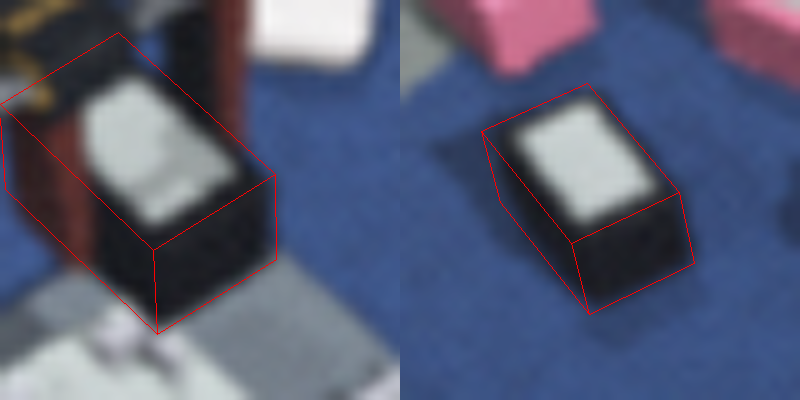

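Call:
send_rows(
  moves="0.003 0.0045 0.04 0 0 -0.006 0.3;0.003 0.0045 0.09 0 0 -0.006 0.3;0.003 0.0045 0.09 0 0 -0.006 0.3;0.003 0.0045 0.09 0 0 -0.006 0.3;0.003 0.0045 0.09 0 0 -0.006 0.3;0.003 0.0045 0.09 0 0 -0.006 0.3",
)

```text
t: 6.15
eef_pos: [0.5965, 0.0142, 0.1061]
tcp_rot: [[0.246, 0.969, 0.002], [0.969, -0.246, 0.0], [0.001, 0.002, -1.0]]
ft_force: [0.4, 0.4, -1.7]
grip_width: 0.0377
```

```bash
python3 plan.py .595 .0133 .062 -14.3
```

```text
t 6.15 pos [0.5965 0.0142 0.1061] yaw -14.22 F [ 0.4  0.4 -1.7] w 0.0377 q [0.   0.53 1.77 0.   0.84 0.25]
shift [-0.0021 -0.0023  0.0735] rot [ 0.0045 -0.0012  0.0027]
```

Call:
send_rows(
  moves="-0.001 -0.0015 0.03 0 0 0 0.3;-0.001 -0.0015 0.05 0 0 0 0.3;-0.001 -0.0015 0.06 0 0 0 0.3;-0.001 -0.0015 0.065 0 0 0 0.3;-0.001 -0.0015 0.07 0 0 0 0.3;-0.001 -0.0015 0.07 0 0 0 0.3;-0.001 -0.0015 0.07 0 0 0 0.3",
)

```text
t: 6.73
eef_pos: [0.5947, 0.0141, 0.0627]
tcp_rot: [[0.245, 0.969, 0.0], [0.969, -0.245, 0.0], [0.0, 0.0, -1.0]]
ft_force: [-0.7, -0.2, -2.0]
grip_width: 0.0379
```

```bash
python3 plan.py .595 .0133 .061 -14.3; python3 - <<'E'
from h import *
from station import manip
import cv2
d=manip.get_image('scene');pickle.dump(d,open('scene2.pkl','wb'))
cv2.imwrite('pics/g4.png',cv2.resize(d['frame'][180:240,280:360],(800,600),interpolation=cv2.INTER_CUBIC)[:,:,::-1])
E
```

```text
t 6.73 pos [0.5947 0.0141 0.0627] yaw -14.2 F [-0.7 -0.2 -2. ] w 0.0379 q [0.   0.6  1.78 0.   0.76 0.25]
shift [-0.0012  0.0008  0.0029] rot [ 0.0006 -0.0002  0.0036]
```

View pics/g4.png

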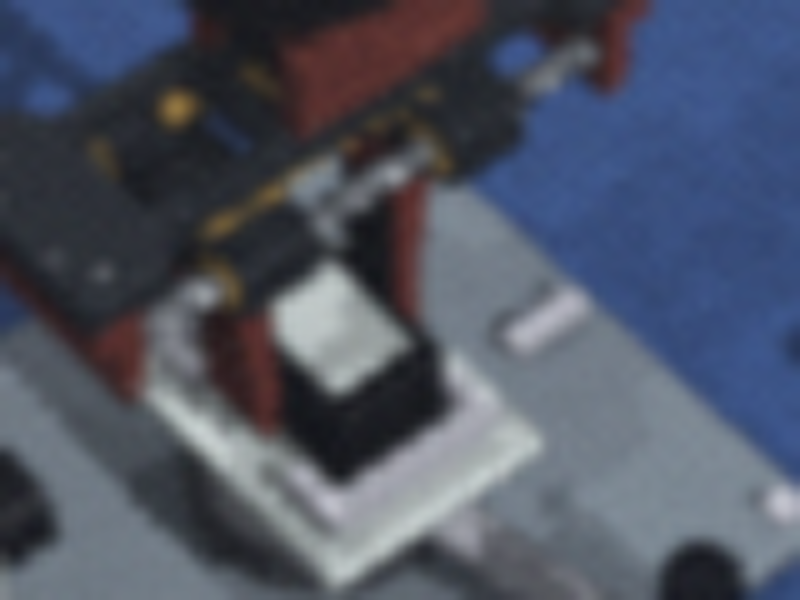

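Call:
send_rows(
  moves="-0.0005 0 0.002 0 0 0 0.3;-0.0005 0 0.0035 0 0 0 0.3;-0.0005 0 0.0035 0 0 0 0.3;-0.0005 0 0.0035 0 0 0 0.3",
)

```text
t: 7.12
eef_pos: [0.5946, 0.0137, 0.0606]
tcp_rot: [[0.245, 0.969, 0.0], [0.969, -0.245, -0.0], [0.0, 0.0, -1.0]]
ft_force: [0.5, 0.3, -0.8]
grip_width: 0.038
```

Call:
send_rows(
  moves="0 0 0.0015 0 0 0 0.3;0 0 0.0015 0 0 0 0.3;0 0 0.0015 0 0 0 0.7;0 0 0.0015 0 0 0 0.7;0 0 0.0015 0 0 0 0.7;0 0 0.0015 0 0 0 0.7",
)

```text
t: 7.62
eef_pos: [0.5943, 0.0138, 0.0594]
tcp_rot: [[0.245, 0.969, -0.0], [0.969, -0.245, 0.0], [-0.0, -0.0, -1.0]]
ft_force: [-0.6, -0.1, 0.3]
grip_width: 0.0603
```

Call:
send_rows(
  moves="0 0 -0.05 0 0 0 0.7;0 0 -0.1 0 0 0 0.7;0 0 -0.15 0 0 0 0.7;0 0 -0.15 0 0 0 0.7;0 0 -0.15 0 0 0 0.7;0 0 -0.15 0 0 0 0.7",
)

```text
t: 8.12
eef_pos: [0.5939, 0.0138, 0.1489]
tcp_rot: [[0.245, 0.969, -0.001], [0.969, -0.245, -0.0], [-0.0, -0.001, -1.0]]
ft_force: [0.1, -0.3, -0.6]
grip_width: 0.0617
```

```bash
python3 plan.py .5986 .1385 .15 -1.65
```

```text
t 8.12 pos [0.5939 0.0138 0.1489] yaw -14.2 F [ 0.1 -0.3 -0.6] w 0.0617 q [ 0.    0.47  1.75 -0.    0.92  0.25]
shift [ 0.2035 -0.0434 -0.0018] rot [-1.30e-03  2.00e-04 -4.38e-01]
```

Call:
send_rows(
  moves="0.2035 -0.0434 0 0 0 -0.438 0.7;0.2035 -0.0434 0 0 0 -0.438 0.7;0.2035 -0.0434 0 0 0 -0.438 0.7;0.2035 -0.0434 0 0 0 -0.438 0.7;0.2035 -0.0434 0 0 0 -0.438 0.7;0.2035 -0.0434 0 0 0 -0.438 0.7;0.2035 -0.0434 0 0 0 -0.438 0.7",
)

```text
t: 8.7
eef_pos: [0.5984, 0.1373, 0.1484]
tcp_rot: [[0.03, 1.0, -0.002], [1.0, -0.03, -0.001], [-0.001, -0.002, -1.0]]
ft_force: [0.1, -0.1, 0.1]
grip_width: 0.0615
```

```bash
python3 plan.py .5986 .1385 .043 -1.65; python3 - <<'E'
from h import *
from station import manip
import cv2
d=manip.get_image('scene');d2=manip.get_image('top')
a=cv2.resize(d['frame'][170:270,280:380],(400,400),interpolation=cv2.INTER_CUBIC);b=cv2.resize(d2['frame'][140:240,240:340],(400,400),interpolation=cv2.INTER_CUBIC)
cv2.imwrite('pics/g5.png',np.hstack([a,b])[:,:,::-1])
E
```

```text
t 8.7 pos [0.5984 0.1373 0.1484] yaw -1.71 F [ 0.1 -0.1  0.1] w 0.0615 q [ 0.21  0.5   1.7  -0.    0.94  0.24]
shift [0.0021 0.0006 0.1757] rot [-0.0039  0.0015 -0.002 ]
```

View pics/g5.png

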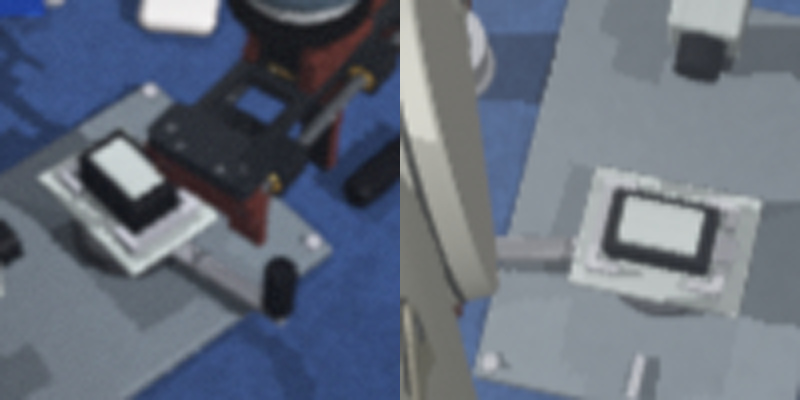

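Call:
send_rows(
  moves="0.002 0.0005 0.06 0 0 0 0.7;0.002 0.0005 0.12 0 0 0 0.7;0.002 0.0005 0.16 0 0 0 0.7;0.002 0.0005 0.174 0 0 0 0.7;0.002 0.0005 0.174 0 0 0 0.7;0.002 0.0005 0.174 0 0 0 0.7",
)

```text
t: 9.3
eef_pos: [0.5999, 0.1392, 0.0456]
tcp_rot: [[0.03, 1.0, 0.0], [1.0, -0.03, 0.0], [0.0, 0.0, -1.0]]
ft_force: [0.0, 1.1, 1.0]
grip_width: 0.0615
```

Call:
send_rows(
  moves="0 0 0 0 0 0 0.1;0 0 0 0 0 0 0.1;0 0 0 0 0 0 0.1;0 0 0 0 0 0 0.1;0 0 0 0 0 0 0.1;0 0 0 0 0 0 0.1;0 0 0 0 0 0 0.1",
  force=40,
)

```text
t: 9.88
eef_pos: [0.5997, 0.1398, 0.0454]
tcp_rot: [[0.029, 1.0, 0.001], [1.0, -0.029, 0.0], [0.0, 0.001, -1.0]]
ft_force: [1.0, -0.0, 1.1]
grip_width: 0.0214
```

```bash
python3 - <<'E'
from h import *
from station import manip
s=manip.read_state();R=s['tcp_rot'];P=s['eef_pos'];print(s['t'],P.round(4),s['ft_force'].round(1),round(s['grip_width'],4),s['torque'])
c=np.array([.595,.0133]);f=np.radians(-14.3)
v=P[:2]-c;print('r',np.hypot(*v),'lever a',np.arctan2(v[1],v[0])-f-np.pi+1.35)
for a in np.arange(0,1.4,.075):
    th=f+np.pi+a-1.35;p=c+.125*np.array([np.cos(th),np.sin(th)])
    # shift relative to nominal start a=0 knob
    th0=f+np.pi-1.35;p0=c+.125*np.array([np.cos(th0),np.sin(th0)])
    print(round(a,3),(R.T@np.r_[p-p0,0]/.6).round(4)[:2])
E
```

```text
9.8833 [0.5997 0.1398 0.0454] [ 1.  -0.   1.1] 0.0214 [-0.07230307  0.0266588   0.00209424]
r 0.12660643784708173 lever a -0.00803848363357873
0.0 [0. 0.]
0.075 [-0.0006 -0.0156]
0.15 [-0.0023 -0.0311]
0.225 [-0.0052 -0.0465]
0.3 [-0.0093 -0.0616]
0.375 [-0.0145 -0.0763]
0.45 [-0.0207 -0.0906]
0.525 [-0.028  -0.1044]
0.6 [-0.0364 -0.1176]
0.675 [-0.0457 -0.1302]
0.75 [-0.0559 -0.142 ]
0.825 [-0.067 -0.153]
0.9 [-0.0788 -0.1632]
0.975 [-0.0914 -0.1724]
1.05 [-0.1047 -0.1807]
1.125 [-0.1185 -0.188 ]
1.2 [-0.1328 -0.1942]
1.275 [-0.1476 -0.1993]
1.35 [-0.1627 -0.2033]
```

Call:
send_rows(
  moves="-0.0006 -0.0156 0 0 0 0 0.1;-0.0023 -0.0311 0 0 0 0 0.1;-0.0052 -0.0465 0 0 0 0 0.1;-0.0093 -0.0616 0 0 0 0 0.1;-0.0145 -0.0763 0 0 0 0 0.1;-0.0207 -0.0906 0 0 0 0 0.1;-0.028 -0.1044 0 0 0 0 0.1;-0.0364 -0.1176 0 0 0 0 0.1;-0.0364 -0.1176 0 0 0 0 0.1;-0.0364 -0.1176 0 0 0 0 0.1",
)

```text
t: 10.72
eef_pos: [0.5271, 0.1197, 0.0453]
tcp_rot: [[0.03, 1.0, -0.001], [1.0, -0.03, 0.0], [0.0, -0.001, -1.0]]
ft_force: [0.2, 5.1, 3.2]
grip_width: 0.0214
```

```bash
cat > lev.py <<'E'
from h import *
from station import manip
s=manip.read_state();R=s['tcp_rot'];P=s['eef_pos'];print(s['t'],P.round(4),s['ft_force'].round(1),round(s['grip_width'],4))
c=np.array([.595,.0133]);f=np.radians(-14.3)
v=P[:2]-c;a0=np.arctan2(v[1],v[0])-f-np.pi+1.35;a0=(a0+np.pi)%(2*np.pi)-np.pi;print('r',np.hypot(*v),'lever a',a0)
pt=lambda a:c+.1255*np.array([np.cos(f+np.pi+a-1.35),np.sin(f+np.pi+a-1.35)])
for a in np.linspace(a0,1.35,11)[1:]: print(round(a,3),(R.T@np.r_[pt(a)-P[:2],0]/.6).round(4)[:2])
E
python3 lev.py
```

```text
10.7167 [0.5271 0.1197 0.0453] [0.2 5.1 3.2] 0.0214
r 0.12622267362597053 lever a 0.5964092799560685
0.672 [-0.0103 -0.012 ]
0.747 [-0.0206 -0.024 ]
0.822 [-0.0318 -0.0351]
0.898 [-0.0437 -0.0454]
0.973 [-0.0564 -0.0547]
1.049 [-0.0698 -0.0631]
1.124 [-0.0837 -0.0704]
1.199 [-0.0982 -0.0767]
1.275 [-0.1131 -0.0818]
1.35 [-0.1283 -0.0858]
```

Call:
send_rows(
  moves="-0.0103 -0.012 0 0 0 0 0.1;-0.0206 -0.024 0 0 0 0 0.1;-0.0318 -0.0351 0 0 0 0 0.1;-0.0437 -0.0454 0 0 0 0 0.1;-0.0564 -0.0547 0 0 0 0 0.1;-0.0698 -0.0631 0 0 0 0 0.1;-0.0837 -0.0704 0 0 0 0 0.1;-0.0982 -0.0767 0 0 0 0 0.1;-0.1131 -0.0818 0 0 0 0 0.1;-0.1283 -0.0858 0 0 0 0 0.1",
)

```text
t: 11.55
eef_pos: [0.4734, 0.044, 0.0452]
tcp_rot: [[0.029, 1.0, -0.001], [1.0, -0.029, 0.0], [0.0, -0.001, -1.0]]
ft_force: [1.1, 1.9, 5.0]
grip_width: 0.0215
```

Call:
send_rows(
  moves="0 0 0 0 0 0 0.1;0 0 0 0 0 0 0.1;0 0 0 0 0 0 0.1;0 0 0 0 0 0 0.1",
)

```text
t: 11.88
eef_pos: [0.4735, 0.0442, 0.0451]
tcp_rot: [[0.029, 1.0, -0.002], [1.0, -0.029, -0.0], [-0.0, -0.002, -1.0]]
ft_force: [-0.7, 2.0, 6.3]
grip_width: 0.0213
```

```bash
python3 lev.py|tail -3; python3 - <<'E'
from h import *
from station import manip
import cv2
print(manip.read_state()['eef_pos'])
d=manip.get_image('scene');d2=manip.get_image('top')
pickle.dump(d,open('s3.pkl','wb'));pickle.dump(d2,open('t3.pkl','wb'))
a=cv2.resize(d['frame'][170:270,280:380],(400,400),interpolation=cv2.INTER_CUBIC);b=cv2.resize(d2['frame'][150:250,240:340],(400,400),interpolation=cv2.INTER_CUBIC)
cv2.imwrite('pics/g6.png',np.hstack([a,b])[:,:,::-1])
E
```

```text
1.35 [ 0.0002 -0.0001]
1.35 [ 0.0002 -0.0001]
1.35 [ 0.0002 -0.0001]
[0.47345661 0.04415851 0.04514406]
```

View pics/g6.png

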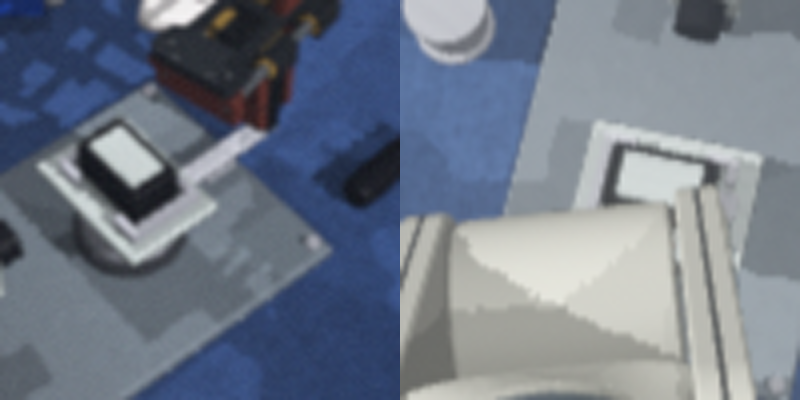

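```bash
python3 -c "
from station import manip
print(manip.close_job())"
```

```text
the job is handed in; nothing more can be done
None
```

The module is in the nest and the cam lever is at its top. I handed the job in at about 12 s, with the gripper still holding the knob.

- **Module:** I gripped it across its 38 mm width, lowered it into the nest and let go. The pictures after letting go and after the swing show it flat between the walls. The one after letting go also shows its tab in the gap at the open end.
- **Lever:** I held the knob with 40 N and swung it to a computed angle of 1.35 rad. The last picture shows the lever over the index rib, which it hides, and the stage raised. The wrist force was steady at about 6.6 N, mostly vertical. I did not sweep past the top to confirm the peak; the angle comes from the fixture pose in the images, good to about 0.01–0.02 rad.
- **Disagreement:** A rough check of the held module's corners suggested it sat up to 7 mm forward in the grip. A wireframe overlay showed only 1–2 mm, so I went by that, and the module went in without contact trouble.
- **Other things:** I took nothing else in hand and saw no sign of contact, but I made no separate check of the bystanders afterwards.

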